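# Slide the money-box hatch home under its spring clip

### The job

Close the pine money box that stands bottom-up on the assembly board: press down firmly with the fingertips on the loose hatch panel (its brown patch is there for grip) and slide it along its recess, under the steel spring clip, until its front edge is fully home against the end of the recess. Only press and slide it - do not pick or tip the hatch out - then draw the fingers clear, leaving the other things on the table where they are.

Things in the scene. Friction and masses are not known exactly. Their poses are not given: they have to be found in the camera images.
- moneybox: pine money box 180 x 88 x 60 mm (x, y, z), fixed bottom-up on a 260 x 170 x 12 mm plywood board. Origin: on the table under the board's middle; +x is the way the hatch slides to close. Its rims are 72 mm above the table. The hatch's recess: 8 mm deep (waxed floor 64 mm above the table, friction 0.25), 68 mm wide, from x = -81 to +63 mm, walled at both ends; the front (+x) rail bears the clip
- hatch_top (a point): centre of the upper face of the hatch: pine panel 92 (x) x 65 (y) x 8 mm, about 45 g, loose in the recess, upper face flush with the rims, so it cannot be gripped or, at first, reached from behind; x towards home. A brown grip patch 40 (x) x 50 x 2 mm, its middle 23 mm behind this point, is the place to press (friction 0.85 to 1.15; bare pine is slippery). It starts 37 to 51 mm short of home
- home (a point): fixed point of the box: where hatch_top is when the hatch is fully home (17 mm along +x of the moneybox frame, 72 mm above the table); x axis along the slide
- clip_toe (a point): middle of the free end of the spring clip: a steel leaf 24 mm wide over the middle of the recess's front end. This end is turned up, about 14 mm above the recess floor, 40 mm short of the recess's front wall, pointing back at the hatch; the leaf's lowest line is 12 mm nearer the wall, 4.5 mm above the floor at rest
- clip (a joint): lift of the spring clip, rad: 0 at rest, about 0.11 with the hatch under it. It presses down with about 3.5 N at rest, 6 N lifted. The hatch's front edge meets its sloping toe about 33 mm short of home; floor friction included, going under takes some 8 to 12 N along the slide, then 5 to 7 N. So press down with some 12 to 20 N to carry the hatch along by friction; 7 N or less slips
- paper_cup: bystander: white paper cup, 76 mm across the rim, 85 mm tall; origin at the centre of its foot
- pine_panel: bystander: loose drilled pine panel 100 x 85 x 10 mm lying flat near the box; origin at the centre of its underside. It is not the hatch
- turned_knob: bystander: small turned pine knob, 36 mm across, 44 mm tall, standing; origin at the centre of its foot
- marker_pen: bystander: black marker pen, about 145 mm long and 14 mm thick, lying down; origin under its middle, x along it
- phone: bystander: black phone 150 x 72 x 9 mm lying flat; origin at the centre of its underside
- glue_bottle: bystander: yellow glue bottle, 52 mm across, 150 mm tall, orange cap; origin at the centre of its foot
- screwdriver: bystander: screwdriver with a red handle, about 180 mm long, lying down; x along it
- dowel_tray: bystander: open plywood tray 120 x 90 x 35 mm with one divider; origin at the centre of its underside
- hatch: the same hatch panel; origin at the centre of its underside, 8 mm below hatch_top
Mind the look-alikes: they are no part of the job. Leave any black or blue look-alike of the hatch alone.

How it is judged:
By the outcome, as a careful person would: the job done as asked, in the order asked, and still so for the second after the job is handed in, with the robot touching nothing.
It also fails if it takes over 51 s, if anything falls off the work surface, if the arm or the gripper's body presses on something with over 40 N, if the wrist force passes 120 N, or if a joint passes its speed limit or range.

### The arm

A 6-joint arm with a two-finger parallel gripper is mounted at the origin on the work surface. World frame = base frame: x ahead of the robot, y to its left, z up, the work surface at z = 0. Lengths are in m, angles in rad, forces in N, time in s.
With the tool pointing down it reaches from about 0.375 to 0.975 m from the base axis. Payload 3.8 kg.
Tool frame: the origin (TCP) lies on the centre line of the jaws, within the pads' length; the fingertips stand manip.finger_overhang ahead of it and the grasp point (between the pads) lies 3 mm ahead of it (manip.finger_overhang is the distance from the TCP to the fingertips, in m); z points along the fingers, y is the line along which they close (so a half turn about z gives the same grasp; the last joint's range is limited). The gripper opens to 85 mm and grips with 20 to 120 N. Pads are 22 mm wide; open, the fingers measure 114 mm over their backs; the gripper's body (76 mm by 85 mm) begins 54 mm behind the grasp point. The pads swing forward as they close: fully open they stand 13 mm farther back than shut.
Start: joints at [1.257, 0.264, 1.604, -0, 1.274, -0.037], TCP at [0.184, 0.649, 0.219] pointing down, gripper open.
Joint ranges: [-2.63, 2.63], [-0.94, 2.18], [0.31, 2.57], [-1.31, 4.45], [0, 2.66], [-2.55, 2.55]. Speed limits (rad/s): [2.57, 2.57, 3.14, 3.14, 3.14, 3.14].

### API

Orientations are given as a 3x3 rotation matrix whose columns are the frame's x, y, z axes.
In Python, from workcell import manip gives the robot as it stands. The module is installed in compiled form; this text tells all that it offers.
- The arm moves only by the shell command python3 -m crank 'ROWS' [OPENING]. ROWS is JSON, a list of rows, each an object of numbers: "tx", "ty", "tz": the shift along the world's x, y, z in mm; "turn": the turn about the world's z in degrees. A call has 1 to 10 rows; each row is the pose to reach, as a shift and turn from the pose commanded when the call began; what a row does not reach only later rows make up. A row lasts 1/8 s, in which the tool goes at most 62.5 mm and 10.7 degrees, less where a joint would pass 70% of its speed; a pose out of reach is approached as far as the arm can. A call with a gripper value outside its range is refused whole. OPENING is the opening in per cent of the stroke, from 0 (shut) to 100 (fully open), set as the call begins (- or left out, the last holds). The fingers move at their own pace and stop on an object; the grip force is fixed at half the most. Time passes only in rows, so rows that repeat a pose let the fingers close. It gives the time, the measured TCP pose, the force, the opening and the grip force at its end, in the units of the state.
- manip.get_obs(): the state, without advancing time (a new reading comes with each control period).
- manip.grab_frame(name): name is "side" or "top" or "wrist"; returns the picture (480x640x3 uint8, red, green, blue); there is no depth.
- manip.camera_model(name): a dict with "K" (3x3 intrinsics, pixels), "R" (3x3) and "t" (3): a world point X has camera coordinates R X + t. Camera axes: x right, y down, z forward; pixel columns grow to the right and rows downward; lengths in m; the calibration is good to about 2 mm. A picture is of the moment at which its call begins: read the wrist's pose just before it. camera_model takes no time and is no camera call; for the wrist camera it gives the pose at the moment of the call.
- manip.job_done(): hands the job in; it is judged then, once.
The state is a dict: "clock": time; "joints": joint angles; "qd": joint speeds; "tau": joint torques, N m; "tool_pos": TCP position; "ee_rot": TCP orientation; "wrist_force": force on the tool from outside, world axes, zero at the start; "torque": the same for the moment, N m; "width": opening from 0.0 (shut) to 1.0 (fully open); "grip_force": force on a finger pad.
Only numpy, scipy, OpenCV 4.12 (cv2) and the standard library are available. Lean on these libraries where they do the work, as an engineer would, in place of code of your own. Each camera call takes 0.05 s, during which the arm holds its last target. There are 200 camera calls.

## Working session

There is one attempt and no reset: what is moved stays moved. The work goes in short steps, Python scripts to look and compute and a shell command to move; the robot and the scene stay as the last step left them, time stands still between calls to the robot, and variables do not carry over. Pictures are saved under pics/ and viewed, at most 10 in all, crops included, and the job is handed in when it is done.

```bash
mkdir -p pics
python3 - <<'E'
from workcell import manip
import cv2
o=manip.get_obs();print(o['tool_pos'],o['ee_rot'],o['width'],o['clock'],manip.finger_overhang)
for n in('top','side'):
    cv2.imwrite(f'pics/{n}0.png',manip.grab_frame(n)[:,:,::-1]); m=manip.camera_model(n);print(n,m)
E
```

```text
[0.18421509 0.64858151 0.21774694] [[-9.61940777e-01  2.73257051e-01 -7.25127299e-04]
 [ 2.73257991e-01  9.61938368e-01 -2.15536510e-03]
 [ 1.08559061e-04 -2.27148041e-03 -9.99997414e-01]] 0.9936610159987759 0.0 0.022
top {'K': array([[524.5241978 ,   0.        , 318.67325315],
       [  0.        , 524.5241978 , 235.55437123],
       [  0.        ,   0.        ,   1.        ]]), 'R': array([[-0.08497415, -0.99637342, -0.004404  ],
       [-0.97123926,  0.0838157 , -0.22286592],
       [ 0.22242681, -0.01466051, -0.97483916]]), 't': array([0.04167014, 0.57711836, 1.55908247])}
side {'K': array([[468.85969153,   0.        , 323.38611667],
       [  0.        , 468.85969153, 243.58561488],
       [  0.        ,   0.        ,   1.        ]]), 'R': array([[ 0.74304136, -0.66879858,  0.02445399],
       [-0.31697871, -0.38387728, -0.86727316],
       [ 0.58941839,  0.63666843, -0.4972316 ]]), 't': array([-0.41980517,  0.25027217,  0.82926113])}
```

View pics/top0.png

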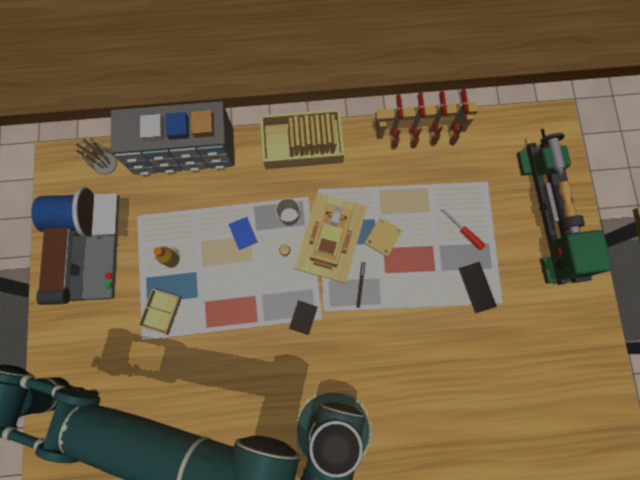

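View pics/side0.png

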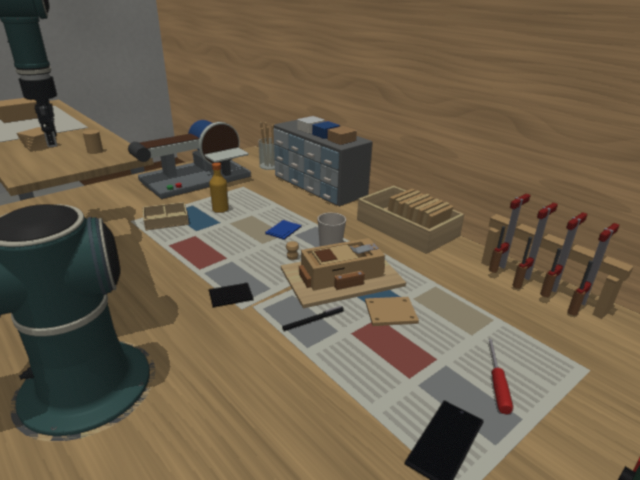

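The top view shows the box at about (332,236), clip near (337,215) and patch near (327,246), so the slide runs up the image. I'll zoom in.

```bash
cat > h.py <<'E'
import numpy as np
from workcell import manip
def ray(m,u,v,z):
    d=m['R'].T@np.linalg.solve(m['K'],[u,v,1.]); c=-m['R'].T@m['t']
    return c+d*(z-c[2])/d[2]
def pix(m,X):
    p=m['K']@(m['R']@np.array(X)+m['t']); return p[:2]/p[2]
E
python3 - <<'E'
from h import *
import cv2
im=cv2.imread('pics/top0.png')
cv2.imwrite('pics/crop.png',cv2.resize(im[185:290,285:410],None,fx=5.6,fy=5.6,interpolation=cv2.INTER_CUBIC))
m=manip.camera_model('top')
print(ray(m,327,246,.074),ray(m,337,215,.074))
E
```

```text
[ 0.54164359 -0.03031603  0.074     ] [ 0.63694071 -0.06997234  0.074     ]
```

View pics/crop.png

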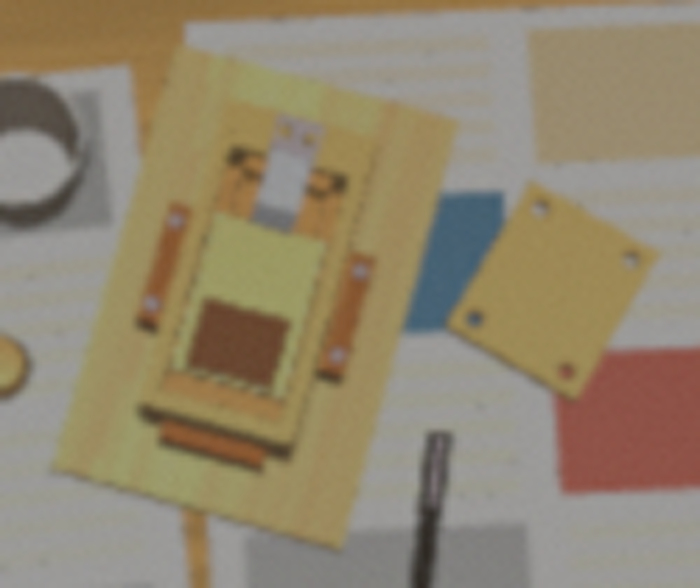

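The crop shows board corners at (185,47), (456,120), (340,548), (52,468) and the brown patch around (240,340). The clip is towards the top and the cup is clear on the left.

Run:
```python
from h import *
import cv2
m=manip.camera_model('top')
P=np.array([ray(m,285+(a-2.3)/5.6,185+(b-2.3)/5.6,.012)[:2] for a,b in[(185,47),(456,120),(340,548),(52,468)]])
c=P.mean(0); dx=(P[0]+P[1]-P[2]-P[3])/2; th=np.arctan2(dx[1],dx[0]); print('board',c,np.hypot(*dx),np.degrees(th))
im=cv2.imread('pics/top0.png');h=cv2.cvtColor(im,cv2.COLOR_BGR2HSV)
b=im.astype(int); mask=((b[:,:,2]<135)&(b[:,:,2]-b[:,:,0]>25)).astype(np.uint8); mask[:236]=0;mask[256:]=0;mask[:,:316]=0;mask[:,338:]=0
n,l,s,cc=cv2.connectedComponentsWithStats(mask); i=1+s[1:,4].argmax(); print(s[i],cc[i])
p=ray(m,*cc[i],.074); print('patch',p)
R=np.array([[np.cos(th),np.sin(th)],[-np.sin(th),np.cos(th)]])
q=R@(p[:2]-c); print('patch in box',q,'travel',17-23-q[0]*1000, 'goal patch',c+R.T@[-.006,0])
o=manip.get_obs()['tool_pos'];print('shift',(p-o)*1000, 'dir',R[0])
```

```text
board [ 0.58343869 -0.04694743] 0.25879017861383996 -21.12098084019759
[318 238  19  18 235] [326.86382979 246.4       ]
patch [ 0.54043247 -0.02978947  0.074     ]
patch in box [-0.04629981  0.00050852] travel 40.29980537277568 goal patch [ 0.57784176 -0.0447854 ]
shift [ 356.20138542 -678.43459851 -143.86744134] dir [ 0.93282165 -0.36033842]
```

```bash
python3 -m crank '[{"tx":28,"ty":-53,"tz":15},{"tx":56,"ty":-106,"tz":20,"turn":-5.2},{"tx":83,"ty":-159,"tz":20,"turn":-5.2},{"tx":110,"ty":-212,"tz":20,"turn":-5.2},{"tx":138,"ty":-265,"tz":20,"turn":-5.2},{"tx":165,"ty":-318,"tz":20,"turn":-5.2},{"tx":193,"ty":-371,"tz":20,"turn":-5.2},{"tx":220,"ty":-424,"tz":20,"turn":-5.2},{"tx":248,"ty":-477,"tz":20,"turn":-5.2},{"tx":275,"ty":-530,"tz":20,"turn":-5.2}]' 0 && python3 -m crank '[{"tx":28,"ty":-53},{"tx":54,"ty":-103},{"tx":76,"ty":-146},{"tx":76,"ty":-146,"tz":-40},{"tx":76,"ty":-146,"tz":-80},{"tx":76,"ty":-146,"tz":-80},{"tx":76,"ty":-146,"tz":-80}]'
python3 - <<'E'
from h import *
import cv2
o=manip.get_obs();m=manip.camera_model('wrist');cv2.imwrite('pics/w1.png',manip.grab_frame('wrist')[:,:,::-1])
print(o['tool_pos'],np.degrees(np.arctan2(o['ee_rot'][1,0],o['ee_rot'][0,0])),o['wrist_force'],o['width'],o['clock'])
t=o['tool_pos'];print(pix(m,[t[0],t[1],.074]))
np.savez('w1.npz',**m)
E
```

```text
[0.18423109 0.64864513 0.21786744] 164.1398855390918 [-0.91295501  1.16817555 -0.00428257] 1.0020098067994514 0.1
[317.94046408 211.17665852]validation failed for argument at $[0]...
```

View pics/w1.png

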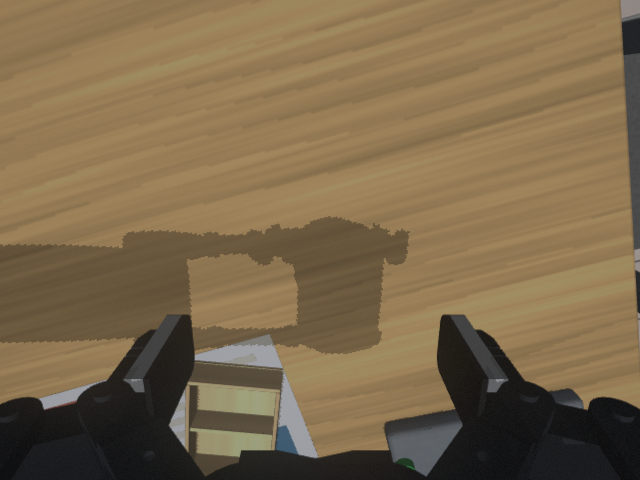

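The wrist view shows bare table and the dowel tray, so the arm hasn't moved: the call was refused. The likely cause is that each row needs all four keys.

```bash
python3 -m crank '[{"tx":28,"ty":-53,"tz":15,"turn":0},{"tx":56,"ty":-106,"tz":20,"turn":-5.2},{"tx":83,"ty":-159,"tz":20,"turn":-5.2},{"tx":110,"ty":-212,"tz":20,"turn":-5.2},{"tx":138,"ty":-265,"tz":20,"turn":-5.2},{"tx":165,"ty":-318,"tz":20,"turn":-5.2},{"tx":193,"ty":-371,"tz":20,"turn":-5.2},{"tx":220,"ty":-424,"tz":20,"turn":-5.2},{"tx":248,"ty":-477,"tz":20,"turn":-5.2},{"tx":275,"ty":-530,"tz":20,"turn":-5.2}]' 0 && python3 -m crank '[{"tx":28,"ty":-53,"tz":0,"turn":0},{"tx":54,"ty":-103,"tz":0,"turn":0},{"tx":76,"ty":-146,"tz":0,"turn":0},{"tx":76,"ty":-146,"tz":-40,"turn":0},{"tx":76,"ty":-146,"tz":-80,"turn":0},{"tx":76,"ty":-146,"tz":-80,"turn":0},{"tx":76,"ty":-146,"tz":-80,"turn":0}]'
python3 - <<'E'
from h import *
import cv2
o=manip.get_obs();m=manip.camera_model('wrist');cv2.imwrite('pics/w2.png',manip.grab_frame('wrist')[:,:,::-1])
print(o['tool_pos'],np.degrees(np.arctan2(o['ee_rot'][1,0],o['ee_rot'][0,0])),o['wrist_force'],o['width'],o['clock'])
t=o['tool_pos'];print(pix(m,[t[0],t[1],.074]))
np.savez('w2.npz',**m)
E
```

```text
clock: 1.4
tool_pos: [0.4599, 0.1175, 0.2391]
ee_rot: [[-0.933, 0.359, 0.0], [0.359, 0.933, 0.0], [-0.0, 0.0, -1.0]]
wrist_force: [0.3, 0.4, 0.1]
width: -0.0
grip_force: 0.0
clock: 2.28
tool_pos: [0.5361, -0.0266, 0.1602]
ee_rot: [[-0.933, 0.359, 0.001], [0.359, 0.933, -0.0], [-0.001, 0.0, -1.0]]
wrist_force: [0.7, -0.2, -0.1]
width: -0.0
grip_force: 0.0
[ 0.5360781  -0.02664066  0.16020479] 158.9510383846436 [ 0.65167178 -0.21653568 -0.0784351 ] -0.00041202753345208755 2.275
[317.93544179 235.79448587]
```

View pics/w2.png

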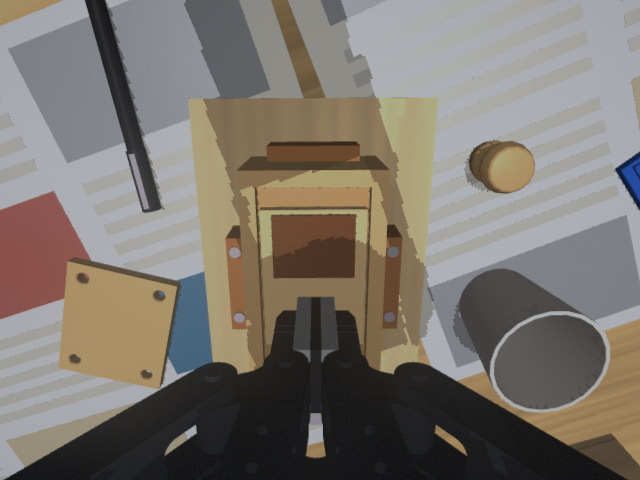

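The patch is centred at (314,246), the recess's rear rim is at y≈188, and the hatch's rear edge is at y≈209. The box is square to the tool and the bystanders are clear.

Run:
```python
from h import *
m=dict(np.load('w2.npz')); th=np.radians(-21.1);d=np.array([np.cos(th),np.sin(th)])
g=lambda u,v,z:ray(m,u,v,z)[:2]
p=g(314,246,.074);rear=g(314,188,.072);hr=g(314,209,.072); f=lambda a:(a@d)*1000
l,r=g(259,190,.072),g(370,190,.072); print('width',np.hypot(*(l-r)))
print(p,'patch len',f(g(314,278,.074)-g(314,214,.074)),'gap rear',f(hr-rear),f(p-rear),'travel', 75-f(p-rear))
print('tcp rel patch (slide)',f(np.array([.5361,-.0266])-p),'lat',1000*np.cross(d,np.array([.5361,-.0266])-p),'board lr mid',g(190,99,.012),g(437,99,.012))
lr=(l+r)/2;print('lat of recess mid vs patch',1000*np.cross(d,lr-p))
```

```text
width 0.06430439535569935
[ 0.54125256 -0.0311456 ] patch len 40.778052377765725 gap rear 12.537977993516481 34.911131534916144 travel 40.088868465083856
tcp rel patch (slide) -6.443496036840384 lat 2.3859283977985677 board lr mid [ 0.43322984 -0.0795783 ] [0.49324052 0.07647075]
lat of recess mid vs patch 0.28245661491247026<stdin>:7: DeprecationWarning: Arrays of 2-dimensional vectors are deprecated. Use arrays of 3-dimensional vectors instead. (deprecated in NumPy 2.0)
<stdin>:8: DeprecationWarning: Arrays of 2-dimensional vectors are deprecated. Use arrays of 3-dimensional vectors instead. (deprecated in NumPy 2.0)
```

```bash
python3 -m crank '[{"tx":1,"ty":-3,"tz":-30,"turn":0},{"tx":1,"ty":-3,"tz":-56,"turn":0},{"tx":1,"ty":-3,"tz":-60,"turn":0},{"tx":1,"ty":-3,"tz":-62,"turn":0},{"tx":1,"ty":-3,"tz":-62,"turn":0}]'; python3 -m crank '[{"tx":0,"ty":0,"tz":-1,"turn":0},{"tx":0,"ty":0,"tz":-1,"turn":0}]';python3 -m crank '[{"tx":0,"ty":0,"tz":-1,"turn":0},{"tx":0,"ty":0,"tz":-1,"turn":0}]'
```

```text
clock: 2.95
tool_pos: [0.5378, -0.0297, 0.0988]
ee_rot: [[-0.933, 0.359, 0.003], [0.359, 0.933, -0.0], [-0.003, 0.001, -1.0]]
wrist_force: [-1.0, -0.1, -0.7]
width: 0.001
grip_force: 0.0
clock: 3.2
tool_pos: [0.5368, -0.0297, 0.0966]
ee_rot: [[-0.933, 0.359, 0.001], [0.359, 0.933, -0.0], [-0.001, 0.0, -1.0]]
wrist_force: [0.7, 0.1, 0.3]
width: 0.003
grip_force: 0.0
clock: 3.45
tool_pos: [0.5363, -0.0297, 0.095]
ee_rot: [[-0.933, 0.359, -0.0], [0.359, 0.933, 0.0], [0.0, -0.0, -1.0]]
wrist_force: [0.5, 0.8, 0.9]
width: 0.002
grip_force: 0.0
```

```bash
for i in 1 2; do :; done; python3 -m crank '[{"tx":0,"ty":0,"tz":-1,"turn":0},{"tx":0,"ty":0,"tz":-1,"turn":0}]' | grep -E "pos|force"; python3 -m crank '[{"tx":0,"ty":0,"tz":-1,"turn":0},{"tx":0,"ty":0,"tz":-1,"turn":0}]'| grep -E "pos|force"
```

```text
tool_pos: [0.5363, -0.0297, 0.0939]
wrist_force: [0.2, 0.2, 0.1]
grip_force: 0.0
tool_pos: [0.5364, -0.0297, 0.0929]
wrist_force: [0.1, 0.3, -0.5]
grip_force: 0.0
```

```bash
python3 -m crank '[{"tx":0,"ty":0,"tz":-1,"turn":0},{"tx":0,"ty":0,"tz":-1,"turn":0}]' | grep -E "pos|force"; python3 -m crank '[{"tx":0,"ty":0,"tz":-1,"turn":0},{"tx":0,"ty":0,"tz":-1,"turn":0}]'| grep -E "pos|force"
```

```text
tool_pos: [0.5364, -0.0297, 0.092]
wrist_force: [0.6, 0.3, -0.2]
grip_force: 0.0
tool_pos: [0.5364, -0.0297, 0.091]
wrist_force: [-1.1, -0.2, 0.2]
grip_force: 0.0
```

Run:
```python
from h import *
import cv2
im=manip.grab_frame('side')[:,:,::-1];cv2.imwrite('pics/s2.png',im)
cv2.imwrite('pics/s2c.png',cv2.resize(im[190:310,260:420],None,fx=4.5,fy=4.5,interpolation=cv2.INTER_CUBIC))
m=manip.camera_model('side');t=manip.get_obs()['tool_pos'];print((pix(m,[t[0],t[1],t[2]-.022])-[260,190])*4.5)
```

```text
[285.81672504 302.52552874]
```

View pics/s2c.png

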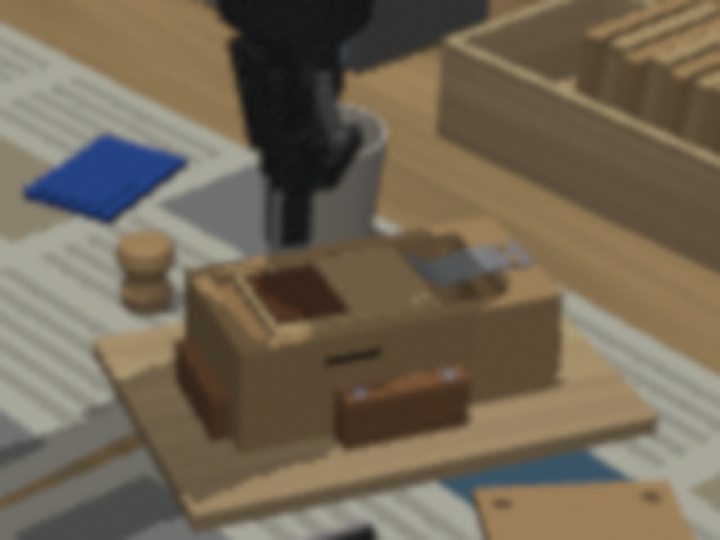

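The side crop shows the finger ending at about (290,245), while the projected tip is (286,302). So either the fingertip is well above the patch or it is behind the box. I'll check this in the wrist and top views.

Run:
```python
from h import *
import cv2
o=manip.get_obs();m=manip.camera_model('wrist');w=manip.grab_frame('wrist')[:,:,::-1];t=o['tool_pos'];print(t,o['clock'],o['joints'])
T=manip.grab_frame('top')[:,:,::-1]; mt=manip.camera_model('top')
for dz in(0,.011,.022,.03): print(dz,pix(m,[t[0],t[1],t[2]-dz]),pix(mt,[t[0],t[1],t[2]-dz]))
print('camera centre',-m['R'].T@m['t'])
a=cv2.resize(w,(480,360));b=cv2.resize(T[185:290,285:390],(300,360),interpolation=cv2.INTER_CUBIC)
cv2.imwrite('pics/wt3.png',np.hstack([a,b[:, :300]]))
```

```text
[ 0.53640922 -0.02966989  0.09101085] 4.5 [-1.01635238e-01  1.21987990e-01  2.02378767e+00  2.47799475e-05
  9.95948458e-01 -1.30489749e+00]
0 [319.41718998 303.31972657] [327.00262461 246.56092444]
0.011 [319.17304558 291.34837812] [326.96270302 247.29045684]
0.022 [318.95550128 280.681336  ] [326.92331271 248.01028066]
0.03 [318.81160709 273.6256447 ] [326.89499288 248.52780109]
camera centre [ 0.46167115 -0.00272601  0.2449372 ]
```

View pics/wt3.png

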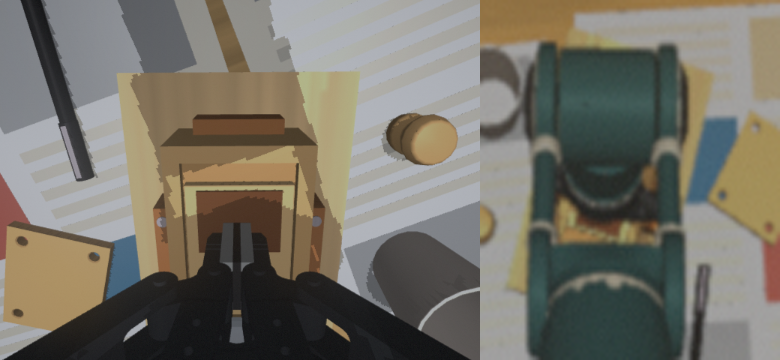

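Run:
```python
from h import *
m=manip.camera_model('wrist');s=manip.camera_model('side');t=manip.get_obs()['tool_pos']
d=np.array([.933,-.36])
for z in(.07,.08,.09,.1,.11): print(z,pix(m,[*(t[:2]-.011*d),z]),pix(m,[*t[:2],z]),pix(s,[*t[:2],z]))
A=ray(m,317,296,.1);B=ray(m,317,296,.08);C=ray(s,324.4,244.4,.1);D=ray(s,324.4,244.4,.08)
u=A-B;v=C-D;k=np.linalg.lstsq(np.c_[u,-v],C-A,rcond=None)[0];print(A+u*k[0],C+v*k[1],t)
```

```text
0.07 [319.02574963 258.73532633] [318.9375604 281.569863 ] [323.55605045 256.86007378]
0.08 [319.23176887 267.44643923] [319.1350779  291.31215962] [323.6623269  253.17923342]
0.09 [319.46101321 277.13957894] [319.35441899 302.13087727] [323.7695803  249.46455676]
0.1 [319.71764458 287.99072448] [319.5994121  314.21484769] [323.87782419 245.71557508]
0.11 [320.0068825  300.22057322] [319.87483672 327.79981358] [323.98707234 241.93181098]
[ 0.5288158  -0.02782383  0.10027517] [ 0.53627986 -0.03154258  0.10438114] [ 0.53648098 -0.02969733  0.0910943 ]
```

Both views put the real fingertip at z≈0.10, about 28 mm above the patch. I'll keep descending under force watch.

```bash
python3 -m crank '[{"tx":0,"ty":0,"tz":-4,"turn":0},{"tx":0,"ty":0,"tz":-8,"turn":0},{"tx":0,"ty":0,"tz":-8,"turn":0}]' | grep -E "pos|wrist"; python3 -m crank '[{"tx":0,"ty":0,"tz":-3,"turn":0},{"tx":0,"ty":0,"tz":-6,"turn":0},{"tx":0,"ty":0,"tz":-6,"turn":0}]'| grep -E "pos|wrist"
python3 - <<'E'
from h import *
import cv2
w=manip.grab_frame('wrist')[:,:,::-1];s=manip.grab_frame('side')[:,:,::-1]
cv2.imwrite('pics/ws4.png',np.hstack([cv2.resize(w,(400,300)),cv2.resize(s[200:290,280:400],(400,300),interpolation=cv2.INTER_CUBIC)]))
E
```

```text
tool_pos: [0.5359, -0.0296, 0.0824]
wrist_force: [0.5, 0.4, -0.5]
tool_pos: [0.5361, -0.0297, 0.0767]
wrist_force: [-0.6, -0.6, -0.4]
```

View pics/ws4.png

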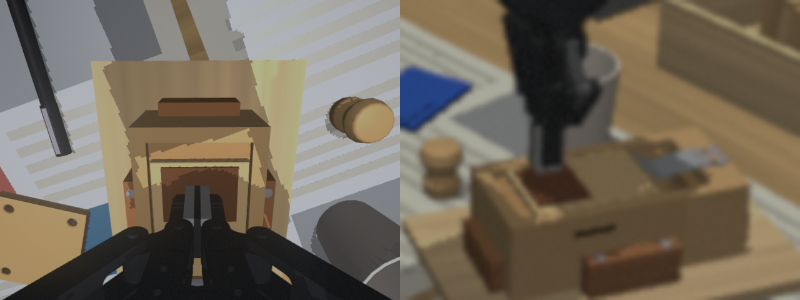

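The side panel shows the tip at (545,172), about 10 mm above the patch centre at (545,185), and laterally centred in the wrist panel. Continuing down.

```bash
python3 -m crank '[{"tx":0,"ty":0,"tz":-3,"turn":0},{"tx":0,"ty":0,"tz":-6,"turn":0},{"tx":0,"ty":0,"tz":-6,"turn":0}]' | grep -E "pos|wrist"; python3 -m crank '[{"tx":0,"ty":0,"tz":-2,"turn":0},{"tx":0,"ty":0,"tz":-2,"turn":0}]'| grep -E "pos|wrist";python3 -m crank '[{"tx":0,"ty":0,"tz":-2,"turn":0},{"tx":0,"ty":0,"tz":-2,"turn":0}]'| grep -E "pos|wrist"
```

```text
tool_pos: [0.5361, -0.0297, 0.0706]
wrist_force: [-0.2, -0.2, 0.3]
tool_pos: [0.5363, -0.0297, 0.0689]
wrist_force: [-0.5, 0.7, 0.2]
tool_pos: [0.5363, -0.0297, 0.0669]
wrist_force: [-0.3, -0.3, -0.0]
```

```bash
python3 -m crank '[{"tx":0,"ty":0,"tz":-1,"turn":0},{"tx":0,"ty":0,"tz":-1,"turn":0}]' | grep -E "pos|wrist"; python3 -m crank '[{"tx":0,"ty":0,"tz":-1,"turn":0},{"tx":0,"ty":0,"tz":-1,"turn":0}]'| grep -E "pos|wrist"
```

```text
tool_pos: [0.5364, -0.0297, 0.066]
wrist_force: [-0.1, 0.4, -0.9]
tool_pos: [0.5364, -0.0297, 0.065]
wrist_force: [-0.4, -0.1, -0.8]
```

```bash
python3 -m crank '[{"tx":0,"ty":0,"tz":-1,"turn":0},{"tx":0,"ty":0,"tz":-1,"turn":0}]' | grep -E "pos|wrist"; python3 -m crank '[{"tx":0,"ty":0,"tz":-1,"turn":0},{"tx":0,"ty":0,"tz":-1,"turn":0}]'| grep -E "pos|wrist"
```

```text
tool_pos: [0.5364, -0.0297, 0.064]
wrist_force: [-0.5, 0.6, 0.1]
tool_pos: [0.5363, -0.0297, 0.063]
wrist_force: [0.1, -0.0, 1.1]
```

```bash
python3 -m crank '[{"tx":0,"ty":0,"tz":-1,"turn":0},{"tx":0,"ty":0,"tz":-1,"turn":0}]' | grep -E "pos|wrist"; python3 -c "
from h import *
import cv2
print(manip.get_obs()['clock'])
w=manip.grab_frame('wrist')[:,:,::-1];s=manip.grab_frame('side')[:,:,::-1]
cv2.imwrite('pics/ws5.png',np.hstack([cv2.resize(w,(400,300)),cv2.resize(s[200:290,280:400],(400,300),interpolation=cv2.INTER_CUBIC)]))"
```

```text
tool_pos: [0.5364, -0.0297, 0.062]
wrist_force: [0.3, -0.5, -0.0]
7.575
```

```bash
python3 -m crank '[{"tx":0,"ty":0,"tz":-1,"turn":0},{"tx":0,"ty":0,"tz":-1,"turn":0}]' | grep -E "pos|wrist"; python3 -m crank '[{"tx":0,"ty":0,"tz":-1,"turn":0},{"tx":0,"ty":0,"tz":-1,"turn":0}]' | grep -E "pos|wrist"
```

```text
tool_pos: [0.537, -0.0298, 0.0619]
wrist_force: [-1.4, 1.1, 5.0]
tool_pos: [0.5375, -0.0298, 0.0618]
wrist_force: [-2.4, 0.6, 9.5]
```

```bash
python3 -m crank '[{"tx":0,"ty":0,"tz":-1,"turn":0},{"tx":0,"ty":0,"tz":-1,"turn":0}]' | grep -E "pos|wrist"
```

```text
tool_pos: [0.5382, -0.0298, 0.0618]
wrist_force: [-4.1, 0.5, 14.5]
```

```bash
python3 -m crank '[{"tx":0,"ty":0,"tz":-0.7,"turn":0},{"tx":2.8,"ty":-1.1,"tz":-0.7,"turn":0},{"tx":5.6,"ty":-2.2,"tz":-0.7,"turn":0},{"tx":9.3,"ty":-3.6,"tz":-0.7,"turn":0},{"tx":9.3,"ty":-3.6,"tz":-0.7,"turn":0}]' | grep -E "pos|wrist"
```

```text
tool_pos: [0.5457, -0.0325, 0.0617]
wrist_force: [-9.0, 3.6, 23.2]
```

```bash
python3 -m crank '[{"tx":3.7,"ty":-1.4,"tz":0,"turn":0},{"tx":7.5,"ty":-2.9,"tz":0,"turn":0},{"tx":11.2,"ty":-4.3,"tz":0,"turn":0},{"tx":14,"ty":-5.4,"tz":0,"turn":0},{"tx":14,"ty":-5.4,"tz":0,"turn":0}]' | grep -E "pos|wrist"
python3 - <<'E'
from h import *
import cv2
m=manip.camera_model('wrist');w=manip.grab_frame('wrist')[:,:,::-1];cv2.imwrite('pics/w6.png',w)
b=w.astype(int);d=np.array([.933,-.36])
# column profiles left of the fingers, at box-aligned columns
for x in(285,350):
    print(x,[(v,*b[v,x]) for v in range(150,290,5)])
E
```

```text
tool_pos: [0.5608, -0.0382, 0.0618]
wrist_force: [-7.5, 3.0, 20.1]
285 [(150, np.int64(81), np.int64(113), np.int64(139)), (155, np.int64(80), np.int64(114), np.int64(139)), (160, np.int64(80), np.int64(112), np.int64(139)), (165, np.int64(81), np.int64(114), np.int64(139)), (170, np.int64(69), np.int64(99), np.int64(125)), (175, np.int64(69), np.int64(100), np.int64(126)), (180, np.int64(70), np.int64(100), np.int64(128)), (185, np.int64(70), np.int64(100), np.int64(126)), (190, np.int64(69), np.int64(100), np.int64(126)), (195, np.int64(69), np.int64(100), np.int64(127)), (200, np.int64(69), np.int64(100), np.int64(126)), (205, np.int64(69), np.int64(100), np.int64(127)), (210, np.int64(66), np.int64(99), np.int64(125)), (215, np.int64(68), np.int64(99), np.int64(126)), (220, np.int64(69), np.int64(100), np.int64(126)), (225, np.int64(68), np.int64(99), np.int64(125)), (230, np.int64(69), np.int64(100), np.int64(127)), (235, np.int64(68), np.int64(100), np.int64(126)), (240, np.int64(68), np.int64(100), np.int64(126)), (245, np.int64(69), np.int64(99), np.int64(126)), (250, np.int6
[... 1113 characters left out ...]
.int64(67), np.int64(99), np.int64(125)), (225, np.int64(68), np.int64(98), np.int64(125)), (230, np.int64(90), np.int64(134), np.int64(171)), (235, np.int64(94), np.int64(141), np.int64(179)), (240, np.int64(93), np.int64(138), np.int64(176)), (245, np.int64(92), np.int64(139), np.int64(177)), (250, np.int64(93), np.int64(139), np.int64(178)), (255, np.int64(91), np.int64(138), np.int64(176)), (260, np.int64(91), np.int64(136), np.int64(175)), (265, np.int64(92), np.int64(137), np.int64(176)), (270, np.int64(54), np.int64(74), np.int64(88)), (275, np.int64(120), np.int64(167), np.int64(180)), (280, np.int64(81), np.int64(112), np.int64(131)), (285, np.int64(39), np.int64(55), np.int64(80))]
```

View pics/w6.png

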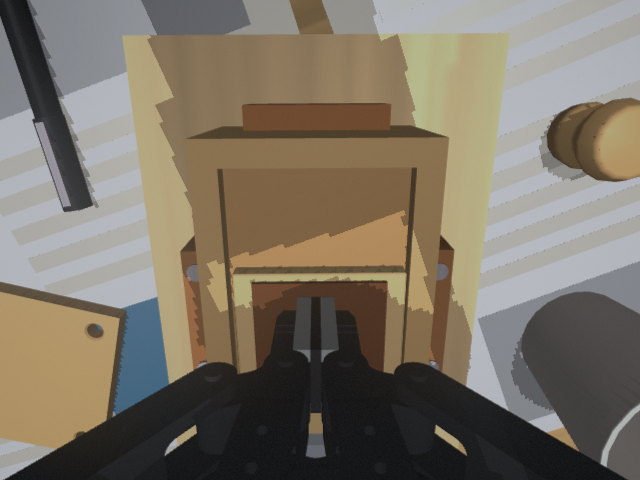

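The hatch is moving: its rear edge is now at y≈273, the recess rear rim is at y≈169, and the fingers are still on the patch. Continuing to home.

```bash
python3 -m crank '[{"tx":3.7,"ty":-1.4,"tz":0,"turn":0},{"tx":7.5,"ty":-2.9,"tz":0,"turn":0},{"tx":10.3,"ty":-4,"tz":0,"turn":0},{"tx":10.3,"ty":-4,"tz":0,"turn":0}]' | grep -E "pos|wrist"
cat > gap.py <<'E'
from h import *
import cv2
m=manip.camera_model('wrist');w=manip.grab_frame('wrist');d=np.array([.933,-.36])
b=w[:,285:345].astype(float).sum(2).mean(1);b=np.median(w[:,[270,275,280,285,345,350,355,360]].sum(2).astype(float),axis=1)
g=np.gradient(b);k=np.argsort(-abs(g[60:330]))[:14]+60
for v in sorted(k): print(v,round(g[v]),round(ray(m,318,v,.072)[:2]@d*1000,1))
E
python3 gap.py
```

```text
tool_pos: [0.5711, -0.0422, 0.0618]
wrist_force: [-7.0, 2.3, 20.4]
74 -46 462.1
75 -61 462.4
102 31 470.6
103 71 470.9
230 29 513.9
265 -60 527.2
266 -87 527.6
272 54 530.0
273 91 530.4
274 57 530.8
280 -116 533.2
281 -149 533.6
282 -43 534.0
283 32 534.4
```

```bash
python3 -m crank '[{"tx":1.9,"ty":-0.7,"tz":0,"turn":0},{"tx":1.9,"ty":-0.7,"tz":0,"turn":0}]' | grep -E "pos|wrist";python3 -m crank '[{"tx":1.4,"ty":-0.5,"tz":0,"turn":0},{"tx":1.4,"ty":-0.5,"tz":0,"turn":0}]' | grep -E "pos|wrist"
```

```text
tool_pos: [0.5729, -0.0429, 0.0618]
wrist_force: [-7.9, 3.4, 19.4]
tool_pos: [0.5729, -0.0429, 0.0618]
wrist_force: [-11.6, 3.9, 22.8]
```

```bash
python3 -m crank '[{"tx":1.4,"ty":-0.5,"tz":0,"turn":0},{"tx":1.4,"ty":-0.5,"tz":0,"turn":0}]' | grep -E "pos|wrist"
```

```text
tool_pos: [0.5729, -0.0429, 0.0617]
wrist_force: [-15.1, 6.2, 27.0]
```

The tool has stopped dead with the push risen to 16 N and no slip, so the hatch is at the end wall. I'll unwind the side load, then lift.

```bash
python3 gap.py | tail -8; python3 -m crank '[{"tx":-1.5,"ty":0.6,"tz":1,"turn":0},{"tx":-2.3,"ty":0.9,"tz":2.5,"turn":0},{"tx":-2.5,"ty":1,"tz":5,"turn":0},{"tx":-2.5,"ty":1,"tz":15,"turn":0},{"tx":-2.5,"ty":1,"tz":50,"turn":0},{"tx":-2.5,"ty":1,"tz":100,"turn":0},{"tx":-2.5,"ty":1,"tz":100,"turn":0}]' | grep -E "pos|wrist|clock"
python3 -m crank '[{"tx":-40,"ty":15,"tz":20,"turn":0},{"tx":-90,"ty":35,"tz":50,"turn":0},{"tx":-130,"ty":50,"tz":80,"turn":0},{"tx":-150,"ty":58,"tz":100,"turn":0},{"tx":-150,"ty":58,"tz":100,"turn":0},{"tx":-150,"ty":58,"tz":100,"turn":0}]' | grep -E "pos|wrist|clock"
python3 - <<'E'
from h import *
import cv2
w=manip.grab_frame('wrist')[:,:,::-1];s=manip.grab_frame('side')[:,:,::-1]
np.savez('w7.npz',**manip.camera_model('wrist'))
cv2.imwrite('pics/w7.png',w)
cv2.imwrite('pics/f.png',np.hstack([cv2.resize(w,(400,300)),cv2.resize(s[200:290,280:400],(400,300),interpolation=cv2.INTER_CUBIC)]))
E
```

```text
267 -34 530.1
272 72 532.0
273 88 532.4
274 47 532.8
279 -36 534.8
280 -128 535.2
281 -132 535.6
283 40 536.4
clock: 11.95
tool_pos: [0.5764, -0.0441, 0.1642]
wrist_force: [0.8, -0.1, 0.5]
clock: 12.7
tool_pos: [0.4223, 0.0144, 0.2574]
wrist_force: [-0.2, -1.2, 0.7]
```

View pics/f.png

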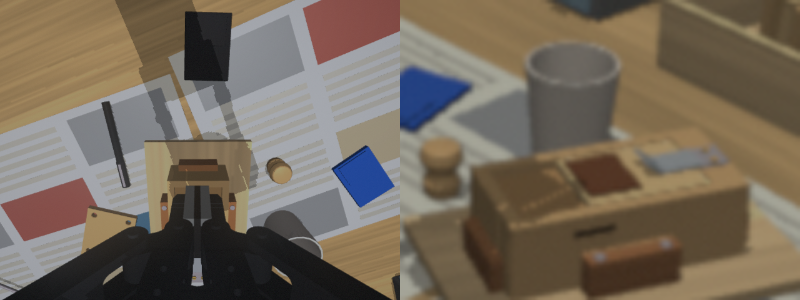

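The side panel shows the hatch under the clip with its patch at (605,172), the box unmoved and the bystanders in place. I'll check the travel numerically.

Run:
```python
from h import *
import cv2
cv2.imwrite('pics/s8.png',manip.grab_frame('side')[:,:,::-1]);cv2.imwrite('pics/t8.png',manip.grab_frame('top')[:,:,::-1])
d=np.array([.9327,-.3603])
for n,fs,(x0,x1,y0,y1) in(('side',('side0','s8'),(312,356,245,264)),('top',('top0','t8'),(316,346,226,256))):
    for f in fs:
        b=cv2.imread(f'pics/{f}.png').astype(int);k=((b[:,:,2]<135)&(b[:,:,2]-b[:,:,0]>25)&(b[:,:,1]<80)).astype(np.uint8)
        K=np.zeros_like(k);K[y0:y1,x0:x1]=k[y0:y1,x0:x1]
        _,l,s,c=cv2.connectedComponentsWithStats(K);i=1+s[1:,4].argmax();p=ray(manip.camera_model(n),*c[i],.073)
        print(f,s[i],c[i],p,1000*d@p[:2])
```

```text
side0 [315 249  22  13 182] [325.1978022  254.96153846] [ 0.54176928 -0.02943868  0.073     ] 515.9149676232796
s8 [312 246  40  18 415] [328.96385542 254.57349398] [ 0.5497248 -0.0337681  0.073    ] 524.8949638700901
top0 [319 239  17  14 156] [327.05128205 245.75641026] [ 0.54259613 -0.0305697   0.073     ] 517.0936782874448
t8 [325 227   8   3  14] [327.71428571 228.5       ] [ 0.59667598 -0.03743291  0.073     ] 570.0067631202453
```

Run:
```python
from h import *
import cv2
d=np.array([.9327,-.3603]);m=manip.camera_model('side');P=[]
for f,(x0,x1,y0,y1) in(('side0',(312,345,245,266)),('s8',(326,356,243,262))):
    b=cv2.imread(f'pics/{f}.png').astype(int);k=((b[:,:,2]<100)&(b[:,:,2]-b[:,:,0]>25)&(b[:,:,1]<65))
    K=np.zeros(k.shape,np.uint8);K[y0:y1,x0:x1]=k[y0:y1,x0:x1]
    _,l,s,c=cv2.connectedComponentsWithStats(K);i=1+s[1:,4].argmax();p=ray(m,*c[i],.073);print(f,s[i],c[i],1000*d@p[:2])
```

```text
side0 [316 250  20  11 152] [325.21052632 255.01315789] 515.859690673136
s8 [331 247  20  11 149] [340.26845638 252.22147651] 554.1381623912489
```

The hatch moved 38 mm, which fits the stiff stop within measurement error. Handing in.

```bash
python3 -c "
from workcell import manip
print(manip.job_done())"
```

```text
the job is handed in; nothing more can be done
None
```

I slid the hatch about 38 mm under the clip until it stopped hard against the end of its recess, lifted the fingers clear and handed the job in; nothing else on the table appeared moved in the last pictures, and the grader's verdict was not shown.

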